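# Open the child-safe tub and put the stray tablet in

### The arm

A 7-joint arm with a two-finger parallel gripper is mounted at the origin on a cart in front of the work surface, level with it; the furniture and walls round the work are solid. World frame = base frame: x ahead of the robot, y to its left, z up, the work surface at z = 0. Lengths are in m, angles in rad, forces in N, time in s.
With the tool pointing down it reaches from about 0.4 to 0.75 m from the base axis. Payload 19.5 kg.
Tool frame: the origin (TCP) lies on the centre line of the jaws, within the pads' length; the fingertips stand manip.finger_overhang ahead of it and the grasp point (between the pads) lies 3 mm ahead of it (manip.finger_overhang is the distance from the TCP to the fingertips, in m); z points along the fingers, y is the line along which they close (so a half turn about z gives the same grasp; the last joint's range is limited). The gripper opens to 85 mm and grips with 20 to 120 N. Pads are 22 mm wide; open, the fingers measure 114 mm over their backs; the gripper's body (76 mm by 85 mm) begins 54 mm behind the grasp point. The pads swing forward as they close: fully open they stand 13 mm farther back than shut.
Start: joints at [-1.329, 0.707, -0.028, 1.485, 0.022, 0.951, -0.075], TCP at [0.161, 0.552, 0.253] pointing down, gripper open.
Joint ranges: [-2.71, 2.71], [-0.32, 2.16], [-1.57, 1.52], [0, 2.45], [-1.46, 4.6], [0, 2.02], [-2.83, 2.83]. Speed limits (rad/s): [1.89, 1.89, 2.57, 2.57, 3.01, 3.01, 3.01].

### API

Orientations are given as a unit quaternion [w, x, y, z].
In Python, from plant import manip gives the robot as it stands.
- The arm moves only by the tool step_arm, never from a script. Its argument "steps" is a list of rows, each an object with "angular": the turn, a rotation vector about the world's x, y, z in rad, a list of three; "slide": the shift along the world's x, y, z in m, a list of three; "claw": the gripper command: -1 is shut, 1 is fully open, values between are in proportion. A call has 1 to 8 rows; each row shifts and turns the commanded pose from where the row before left it; what a row does not reach is not made up. A row lasts 1/8 s, in which the tool goes at most 62.5 mm and 10.7 degrees, less where a joint would pass 70% of its speed; a pose out of reach is approached as far as the arm can. A call is refused whole if a number of a shift passes 0.0625 or a number of a turn 0.188, either way. A call with a gripper value outside its range is refused whole. The fingers move at their own pace and stop on an object; "force" is the grip in N (left out, the last holds). Time passes only in rows, so rows that do not move let the fingers close. It gives the time, the measured TCP pose, the force, the opening and the grip force at its end, in the units of the state.
- manip.get_obs(): the state, without advancing time (a new reading comes with each control period).
- manip.capture(name): name is "scene" or "top"; returns a dict with "frame" (480x640x3 uint8, red, green, blue), "K" (3x3 intrinsics, pixels), "distortion" ([k1, k2, p1, p2, k3] as OpenCV has them; the pictures are not rectified), "world_to_cam" (4x4, takes a point from world to camera coordinates). Camera axes: x right, y down, z forward; pixel columns grow to the right and rows downward; lengths in m; the calibration is good to about 2 mm. A picture is of the moment at which its call begins. There is no depth.
- manip.sign_off(): hands the job in; it is judged then, once.
The state is a dict: "clock": time; "joint_positions": joint angles; "joint_velocities": joint speeds; "tau": joint torques, N m; "tool_pos": TCP position; "eef_rot": TCP orientation; "contact_force": force on the tool from outside, world axes, zero at the start; "wrist_torque": the same for the moment, N m; "gripper_width": finger opening in m; "gripper_force": force on a finger pad.
Only numpy, scipy, OpenCV 4.12 (cv2) and the standard library are available. Lean on these libraries where they do the work, as an engineer would, in place of code of your own. Each camera call takes 0.05 s, during which the arm holds its last target. There are 200 camera calls.

### The job

Open the blue dishwasher-tablet tub: squeeze the two orange side tabs of its white safety cap inward, keep them squeezed while turning the cap anticlockwise, lift it off and stand it upright, the way it sat on the tub, in the middle of the round dark coaster. Then find the one dishwasher tablet (blue and white with a red dot) among the odds and ends in the shallow grey tray and drop it into the open tub. Leave the cap on the coaster and leave everything else where it is.

Things in the scene. Friction and masses are not known exactly. Their poses are not given: they have to be found in the camera images.
- tub: Blue hollow round dishwasher-tablet tub, stuck to the worktop so it cannot slide, turn or be lifted. Diameter 94 mm; flat shoulder 61 mm high; neck 52 mm outside, 45 mm inside, its rim 92 mm high. Origin: centre of the underside; z up. At the start its y axis runs along the line through the cap's two tabs.
- tub_shoulder (a point): Centre of the tub's shoulder, 61 mm above the worktop. Round the cap's foot, up to 47 mm from the axis, stand two brackets (tops 74 mm above the worktop) that hold two lugs of the cap down, and two stops (tops 70.5 mm) that the tabs' feet run against unless squeezed.
- tub_mouth (a point): Centre of the tub's mouth (inside diameter 45 mm), at the rim of the neck, 92 mm above the worktop.
- cap: White round safety cap, loose, sitting on the tub's neck, with two orange upright side tabs; about 90 g. 82 mm across its lugs and tab feet at the bottom, 66 mm across the skirt, 35 mm tall in the middle, 43 mm at the tabs. Origin: centre of its underside, 63 mm above the worktop while on the tub. z up, y axis along the line through the two tabs.
- cap_top (a point): Centre of the cap's top, 35 mm above its underside. To open: squeeze both tabs fully and, squeezed all the while, turn the cap anticlockwise seen from above by about 50 degrees (free to lift from 30 degrees on; a stop ends the turn at about 65), then lift it straight up 40 mm or more. Unsqueezed it does not turn, unturned it does not lift.
- cap_grip (a point): On the cap's axis midway between the tabs, 36 mm above the cap's underside: the height to grip them. The tabs' flat ribbed outer faces are 24 mm wide, 69 mm apart at rest (59 mm squeezed), and end 7 mm above this point. Fingertips 20 mm below this point still clear the tub's brackets.
- tab_left (a joint): Inward travel of the tab on the cap's +y side, m: 0 at rest, 0.005 fully squeezed; its foot clears the stop from about 0.004. Spring: 3 N at the start, 9 N fully in; a grip of 15 to 25 N squeezes both fully.
- tab_right (a joint): The same for the tab on the cap's -y side.
- coaster: Round dark rubber coaster fixed on the worktop, 130 mm across, 6 mm thick. Origin: centre of its underside.
- tray: Shallow open grey tray fixed on the worktop, 170 x 230 mm (its x, y), walls 28 mm high and 5 mm thick, floor 5 mm thick. Origin: centre of its underside. It holds the tablet and four other small things, about 65 mm apart.
- tablet: The dishwasher tablet, the only one: a small rounded block 30 x 20 x 14 mm (its x, y, z), lower half white, upper half blue, with a red dot 11 mm wide on top; 20 g. It lies flat on the tray's floor. Origin: centre of its underside.
- stopper: Cork stopper standing in the tray, 25 mm across, 30 mm tall. Origin: centre of its underside. Not needed.
- clip: Green bag clip lying in the tray, 34 x 11 x 14 mm. Origin: centre of its underside. Not needed.
- sink_plug: Black rubber sink plug in the tray, 36 mm across, 22 mm tall. Origin: centre of its underside. Not needed.
- scrub_block: Yellow and green scrubbing block in the tray, 28 x 22 x 20 mm. Origin: centre of its underside. Not needed.
- honey_jar: Honey jar standing behind the work, 64 mm across, 97 mm tall. Origin: centre of its underside.
- salt_mill: Glass salt mill with a clear cap standing behind the work, 51 mm across, 124 mm tall. Origin: centre of its underside.
- kitchen_timer: White round kitchen timer in front, 68 mm across, 58 mm tall. Origin: centre of its underside.
- fish_tin: Red flat tin in front, 86 mm across, 40 mm tall. Origin: centre of its underside.
- mug_blue: Cream mug at the back, 78 mm deep, 116 mm wide with its handle, 101 mm tall; fixed. Origin: about the centre of its underside.
Things that resemble listed ones, but are neither listed nor needed, are in the scene too. Leave any pink look-alike of the cap alone. Of the things that look like the coaster, the larger one is meant.

How it is judged:
On the way, in this order (a step that is already met when the one before it is completed fails the run):
1. the cap is off the tub and stands upright on the coaster, let go (horizontal distance between cap and coaster below 0.025 m and height (world z) of cap below 0.01 m and angle between cap's own z axis and vertical below 0.12 rad and contact force between cap and the fingers below 0.05 N), for 0.2 s.
2. the tablet lies inside the tub (horizontal distance between tablet and tub below 0.044 m and height (world z) of tablet below 0.055 m), for 0.2 s.
At the end, for the whole second after the job is handed in: The cap stands upright (within 7 degrees) on the coaster, its centre within 25 mm of the coaster's centre; the tablet lies inside the tub; both are at rest (all of step 2 and horizontal distance between cap and coaster below 0.025 m and height (world z) of cap below 0.01 m and angle between cap's own z axis and vertical below 0.12 rad and linear speed of each of tablet, cap below 0.02 m/s); the robot touches nothing.
It fails at once if one of the things standing round the work (honey jar, salt mill, timer, tin) is shifted by more than 40 mm (distance of any of honey_jar, salt_mill, kitchen_timer, fish_tin from where it was at the start of the episode above 0.04 m).
It fails at once if one of the other things in the tray is shifted by more than 40 mm (distance of any of stopper, clip, sink_plug, scrub_block from where it was at the start of the episode above 0.04 m).
It also fails if it takes over 61 s, if anything falls off the work surface, if the arm or the gripper's body presses on something with over 40 N, if the wrist force passes 120 N, or if a joint passes its speed limit or range.

## Working session

There is one attempt and no reset: what is moved stays moved. The work goes in short steps, Python scripts to look and compute and a tool call to move; the robot and the scene stay as the last step left them, time stands still between calls to the robot, and variables do not carry over. Pictures are saved under pics/ and viewed, at most 10 in all, crops included, and the job is handed in when it is done.

Besides the shell and the picture viewer there is one more tool, called as name([rows], argument=value, ...), one row to a line, values as JSON. step_arm: Moves the arm, as the interface text tells. Its arguments: {"type":"object","properties":{"steps":{"type":"array"},"force":{"type":"number"}},"required":["steps"]}

```bash
mkdir -p pics; cat > h.py <<'E'
import numpy as np, cv2, pickle
from plant import manip
def snap(n,tag):
    c=manip.capture(n); pickle.dump({k:c[k] for k in("frame","K","distortion","world_to_cam")},open(f'{tag}.pkl','wb'))
    cv2.imwrite(f'pics/{tag}.png',c["frame"][:,:,::-1]); return c
def load(tag): return pickle.load(open(f'{tag}.pkl','rb'))
def ray(c,uv):
    p=cv2.undistortPoints(np.array([[uv]],float),np.array(c["K"],float),np.array(c["distortion"],float))[0,0]
    T=np.array(c["world_to_cam"]);R=T[:3,:3];o=-R.T@T[:3,3];d=R.T@np.array([p[0],p[1],1.]);return o,d/np.linalg.norm(d)
def onz(c,uv,z):
    o,d=ray(c,uv);return o+d*(z-o[2])/d[2]
def tri(c1,u1,c2,u2):
    o1,d1=ray(c1,u1);o2,d2=ray(c2,u2)
    s=np.linalg.lstsq(np.c_[d1,-d2],o2-o1,rcond=None)[0];a=o1+s[0]*d1;b=o2+s[1]*d2
    return (a+b)/2,np.linalg.norm(a-b)
def proj(c,P):
    T=np.array(c["world_to_cam"]);r=cv2.Rodrigues(T[:3,:3])[0]
    return cv2.projectPoints(np.array(P,float).reshape(-1,1,3),r,T[:3,3],np.array(c["K"],float),np.array(c["distortion"],float))[0][:,0]
E
python3 - <<'E'
from h import *
for n in("scene","top"):
    c=snap(n,n+'0');T=np.array(c["world_to_cam"]);print(n,-T[:3,:3].T@T[:3,3],T[2,:3])
o=manip.get_obs();print(o["clock"],o["tool_pos"],o["eef_rot"],o["gripper_width"],manip.finger_overhang)
E
```

```text
scene [-0.50586405 -0.23369089  1.21750146] [ 0.66477873  0.13691062 -0.73438731]
top [ 0.36628606 -0.05353406  1.37534089] [ 0.10607887 -0.00129849 -0.99435687]
0.1 [0.1609523  0.55180232 0.25289173] [-5.89371697e-05  1.41428097e-01  9.89948416e-01 -4.72335269e-04] 0.08532294835502456 0.022
```

View pics/scene0.png

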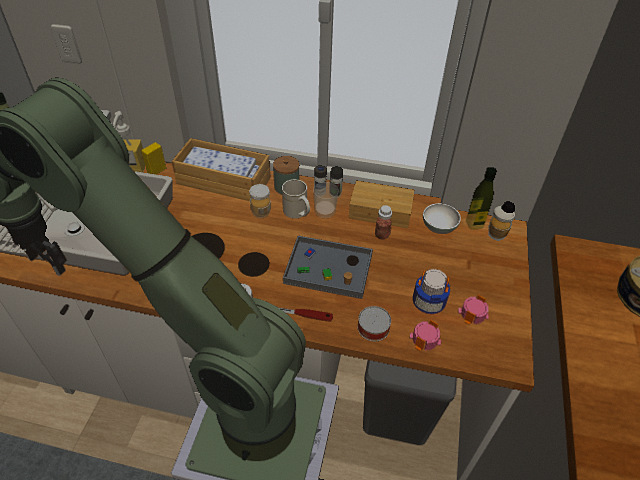

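View pics/top0.png

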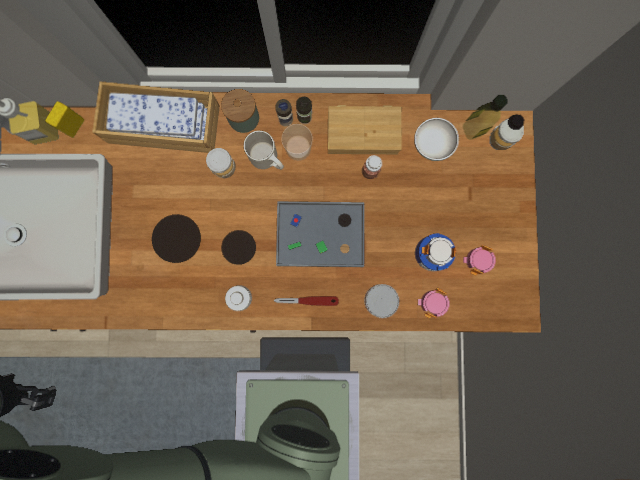

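The top view has three cap candidates: white on the blue tub (438,252), pink (481,259) and pink (435,303). The white one matches. The coaster candidates are (176,238), which is larger and chosen, and (238,247). The tray holds the tablet, blue with a red dot, at (296,220), the clip (295,245), the scrub block (321,247), the cork (345,249) and the plug (344,220).

```bash
python3 - <<'E'
from h import *
t=load('top0');s=load('scene0')
def crop(c,x,y,w=60,h=50): return cv2.resize(c["frame"][y:y+h,x:x+w,::-1],(400,300),interpolation=cv2.INTER_CUBIC)
im=np.vstack([np.hstack([crop(t,410,225,60,45),crop(t,272,202,60,45)]),np.hstack([crop(s,402,258,60,45),crop(s,285,235,60,45)])])
cv2.imwrite('pics/crop1.png',im)
# coaster
def blobs(c,m,roi,minA=6):
    x0,y0,x1,y1=roi;M=np.zeros(m.shape,np.uint8);M[y0:y1,x0:x1]=m[y0:y1,x0:x1]
    n,l,st,ce=cv2.connectedComponentsWithStats(M.astype(np.uint8))
    return [(st[i,4],ce[i].round(2),st[i,:4]) for i in range(1,n) if st[i,4]>=minA]
for nm,c,rois in(("top",t,dict(co=(140,205,215,275),tab=(285,208,310,232),cap=(410,225,465,275),tub=(410,225,465,275))),("scene",s,dict(co=(180,225,235,262),tab=(298,242,322,262),cap=(402,258,460,318),tub=(402,258,460,318)))):
    hsv=cv2.cvtColor(c["frame"],cv2.COLOR_RGB2HSV);H,S,V=[hsv[:,:,i].astype(int) for i in range(3)]
    print(nm,'coaster',blobs(c,V<50,rois['co'],100))
    print('red',blobs(c,((H<8)|(H>165))&(S>130),rois['tab'],3),'blue',blobs(c,(H>100)&(H<135)&(S>110),rois['tab'],3))
    print('orange',blobs(c,(H>8)&(H<22)&(S>180)&(V>150),rois['cap'],4))
    print('white',blobs(c,(S<50)&(V>150),rois['cap'],20))
    print('blue',blobs(c,(H>100)&(H<130)&(S>130),rois['tub'],20))
E
```

```text
top coaster [(np.int32(1702), array([175.41, 238.62]), array([152, 215,  48,  47], dtype=int32))]
red [(np.int32(14), array([295.5 , 219.71]), array([294, 218,   4,   4], dtype=int32))] blue [(np.int32(57), array([295.51, 219.82]), array([290, 214,  11,  12], dtype=int32))]
orange [(np.int32(6), array([423.17, 249.67]), array([423, 248,   2,   5], dtype=int32)), (np.int32(6), array([454.17, 252.67]), array([454, 251,   2,   5], dtype=int32))]
white [(np.int32(493), array([440.23, 250.52]), array([429, 237,  24,  29], dtype=int32))]
blue [(np.int32(316), array([431.38, 253.48]), array([419, 234,  35,  36], dtype=int32))]
scene coaster [(np.int32(112), array([184.53, 238.95]), array([180, 229,  11,  23], dtype=int32)), (np.int32(447), array([210.75, 242.67]), array([192, 233,  32,  26], dtype=int32))]
red [(np.int32(8), array([309.25, 251.25]), array([308, 250,   4,   3], dtype=int32))] blue [(np.int32(45), array([309.24, 251.87]), array([304, 248,  11,   9], dtype=int32))]
orange [(np.int32(4), array([423.25, 272.5 ]), array([423, 271,   2,   4], dtype=int32)), (np.int32(4), array([448. , 278.5]), array([448, 277,   1,   4], dtype=int32)), (np.int32(8), array([419.38, 281.75]), array([419, 280,   2,   5], dtype=int32)), (np.int32(7), array([446.43, 289.29]), array([446, 288,   2,   4], dtype=int32)), (np.int32(4), array([412. , 293.5]), array([412, 292,   1,   4], dtype=int32))]
white [(np.int32(289), array([434.98, 278.55]), array([424, 269,  23,  20], dtype=int32))]
blue [(np.int32(289), array([431.13, 294.44]), array([415, 277,  35,  33], dtype=int32)), (np.int32(22), array([426.5 , 310.59]), array([416, 306,  22,   7], dtype=int32))]
```

View pics/crop1.png

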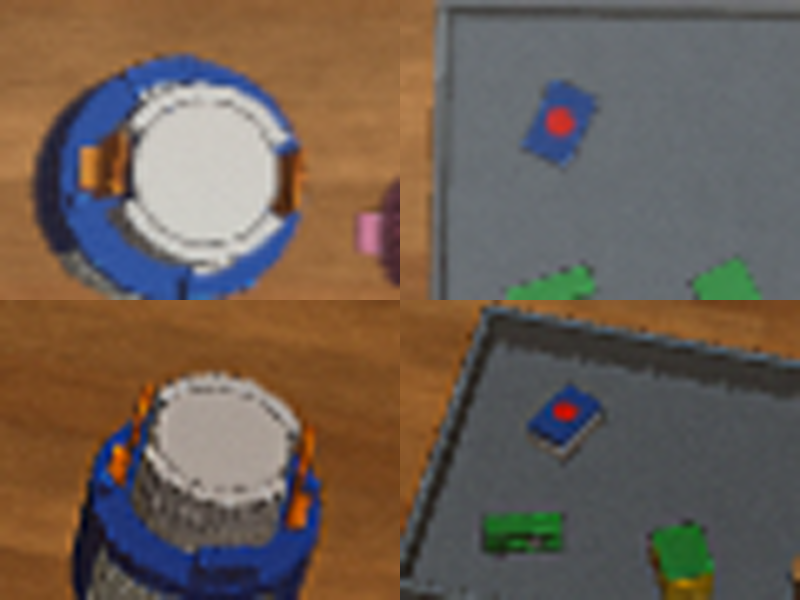

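The crop shows the chosen cap with its disc centre near top (440.6,250.6) and scene (435,278.7). Its tabs lie nearly along the image horizontal, with top ends near (429.5,249.5) and (453.5,252). The tablet with the red dot is at top (295.5,219.8) and scene (309.5,251.5), with its long axis up and to the right.

```bash
python3 - <<'E'
from h import *
t=load('top0');s=load('scene0')
np.set_printoptions(precision=4,suppress=True)
print('cap top',tri(t,(440.4,250.3),s,(435,278.5)))
print('tablet',tri(t,(295.5,219.75),s,(309.3,251.4)), onz(t,(295.5,219.75),.019),onz(s,(309.3,251.4),.019))
# white disc (top face) by ellipse in both
for n,c,r in(("t",t,(410,225,465,275)),("s",s,(402,258,460,318))):
    g=cv2.cvtColor(c["frame"],cv2.COLOR_RGB2HSV);x0,y0,x1,y1=r
    m=((g[...,1]<50)&(g[...,2]>(185 if n=='t' else 140))).astype(np.uint8);M=np.zeros_like(m);M[y0:y1,x0:x1]=m[y0:y1,x0:x1]
    k=max(cv2.findContours(M,0,1)[0],key=cv2.contourArea);e=cv2.fitEllipse(cv2.convexHull(k));print(n,e,onz(c,e[0],.098))
for a,b in(((423.3,249.7),'Lfoot?'),((454.2,252.7),'R')):print(b,[onz(t,a,z) for z in(.07,.106)])
# tab upper ends
L=onz(t,(429.2,249.2),.106);R=onz(t,(454.4,252.0),.106);d=L-R;print(L,R,np.linalg.norm(d),np.degrees(np.arctan2(d[1],d[0])))
# scene tab tops: crop px (152,84),(308,125)
p=lambda x,y:(402+x/6.667-.5,258+y/6.667-.5)
L=onz(s,p(152,86),.106);R=onz(s,p(308,127),.106);d=L-R;print(L,R,np.linalg.norm(d),np.degrees(np.arctan2(d[1],d[0])))
# coaster outline
for n,c,r in(("t",t,(145,208,210,270)),):
    g=c["frame"].max(2);M=np.zeros(g.shape,np.uint8);M[r[1]:r[3],r[0]:r[2]]=(g<60)[r[1]:r[3],r[0]:r[2]]
    k=max(cv2.findContours(M,0,1)[0],key=cv2.contourArea);e=cv2.fitEllipse(k);print(e,onz(c,e[0],.006))
    for q in((e[0][0]-24,e[0][1]),(e[0][0]+24,e[0][1])):print(onz(c,q,.006))
g=cv2.cvtColor(s["frame"],cv2.COLOR_RGB2HSV)[...,2]
q=proj(s,[[0.45,.3,.006]]);print(q)
# tablet orientation
g=cv2.cvtColor(t["frame"],cv2.COLOR_RGB2HSV);M=np.zeros(g.shape[:2],np.uint8);m=(g[...,1]>110)
M[208:232,285:310]=m[208:232,285:310];k=max(cv2.findContours(M,0,1)[0],key=cv2.contourArea)
P=np.array([onz(t,q[0],.019)[:2] for q in k],np.float32);print('tabrect',cv2.minAreaRect(P*1000))
# others
for nm,u,z in(('mug',(262,147),.1),('honey',(221,162),.097),('timer',(238,298),.058),('tin',(382,301),.04),('mill',(372,166),.12),('clip',(295,245),.019),('plug',(344,220),.027),('pink1',(481,259),.04),('pink2',(435,303),.04),('trayTL',(277,203),.028),('trayBR',(364,267),.028)):print(nm,onz(t,u,z))
E
```

```text
cap top (array([ 0.4635, -0.3558,  0.0939]), np.float64(0.001921988801113695))
tablet (array([0.5479, 0.0085, 0.0163]), np.float64(0.0008751209799522659)) [0.5474 0.0088 0.019 ] [0.5456 0.0075 0.019 ]
t ((440.5121154785156, 250.52175903320312), (25.333791732788086, 26.485240936279297), 159.9300994873047) [ 0.4625 -0.3542  0.098 ]
s ((435.1025085449219, 278.6345520019531), (18.654565811157227, 23.80341911315918), 105.51382446289062) [ 0.4599 -0.3566  0.098 ]
Lfoot? [array([ 0.4664, -0.3173,  0.07  ]), array([ 0.4636, -0.3101,  0.106 ])]
R [array([ 0.4593, -0.3952,  0.07  ]), array([ 0.4567, -0.3858,  0.106 ])]
[ 0.465  -0.3246  0.106 ] [ 0.4585 -0.3863  0.106 ] 0.06205003106881624 84.00346587109804
[ 0.4749 -0.3252  0.106 ] [ 0.468  -0.3881  0.106 ] 0.06325492054607955 83.77043865901871
((175.73023986816406, 238.28172302246094), (46.20835494995117, 47.66359329223633), 68.75350952148438) [0.4974 0.3265 0.006 ]
[0.497 0.39  0.006]
[0.4979 0.263  0.006 ]
[[205.0479 260.456 ]]
tabrect ((547.288818359375, 8.526264190673828), (18.969411849975586, 28.51959228515625), 64.26128387451172)
mug [0.721  0.0915 0.1   ]
honey [0.6824 0.1944 0.097 ]
timer [0.3421 0.1498 0.058 ]
tin [ 0.3365 -0.2158  0.04  ]
mill [ 0.6692 -0.1835  0.12  ]
clip [0.4805 0.0094 0.019 ]
plug [ 0.5465 -0.119   0.027 ]
pink1 [ 0.4456 -0.4717  0.04  ]
pink2 [ 0.3323 -0.3512  0.04  ]
trayTL [0.5904 0.0576 0.028 ]
trayBR [ 0.4235 -0.1711  0.028 ]
```

```bash
python3 - <<'E'
import numpy as np
a=np.radians(np.linspace(73.74,-37.6,25));r=np.linspace(.575,.583,25)
P=np.c_[r*np.cos(a),r*np.sin(a)]
Q=np.vstack([np.array([.161,.5518]),P[1:].round(3)]);print(np.diff(Q,axis=0).round(3).tolist())
E
```

```text
[[0.044, -0.015], [0.043, -0.018], [0.042, -0.021], [0.039, -0.025], [0.037, -0.028], [0.036, -0.031], [0.032, -0.033], [0.03, -0.036], [0.026, -0.039], [0.024, -0.04], [0.02, -0.043], [0.016, -0.043], [0.013, -0.045], [0.01, -0.046], [0.005, -0.047], [0.002, -0.047], [-0.002, -0.047], [-0.005, -0.047], [-0.01, -0.046], [-0.013, -0.045], [-0.017, -0.044], [-0.02, -0.042], [-0.024, -0.041], [-0.027, -0.039]]
```

step_arm([
  {"angular": [0, 0, -0.1235], "slide": [0.044, -0.015, 0], "claw": 1},
  {"angular": [0, 0, -0.1235], "slide": [0.043, -0.018, 0], "claw": 1},
  {"angular": [0, 0, -0.1235], "slide": [0.042, -0.021, 0], "claw": 1},
  {"angular": [0, 0, -0.1235], "slide": [0.039, -0.025, 0], "claw": 1},
  {"angular": [0, 0, -0.1235], "slide": [0.037, -0.028, 0], "claw": 1},
  {"angular": [0, 0, -0.1235], "slide": [0.036, -0.031, 0], "claw": 1},
  {"angular": [0, 0, -0.1235], "slide": [0.032, -0.033, 0], "claw": 1},
  {"angular": [0, 0, -0.1235], "slide": [0.03, -0.036, 0], "claw": 1},
])

```text
clock: 1.1
tool_pos: [0.4648, 0.3438, 0.253]
eef_rot: [-0.0, 0.595, 0.803, -0.0]
contact_force: [0.2, 0.7, -0.3]
gripper_width: 0.0852
gripper_force: 0.0
```

step_arm([
  {"angular": [0, 0, -0.1235], "slide": [0.026, -0.039, 0], "claw": 1},
  {"angular": [0, 0, -0.1235], "slide": [0.024, -0.04, 0], "claw": 1},
  {"angular": [0, 0, -0.1235], "slide": [0.02, -0.043, 0], "claw": 1},
  {"angular": [0, 0, -0.1235], "slide": [0.016, -0.043, 0], "claw": 1},
  {"angular": [0, 0, -0.1235], "slide": [0.013, -0.045, 0], "claw": 1},
  {"angular": [0, 0, -0.1235], "slide": [0.01, -0.046, 0], "claw": 1},
  {"angular": [0, 0, -0.1235], "slide": [0.005, -0.047, 0], "claw": 1},
  {"angular": [0, 0, -0.1235], "slide": [0.002, -0.047, 0], "claw": 1},
])

```text
clock: 2.1
tool_pos: [0.5799, -0.0065, 0.253]
eef_rot: [-0.0, 0.905, 0.425, -0.0]
contact_force: [0.7, -0.5, -0.2]
gripper_width: 0.0856
gripper_force: 0.0
```

step_arm([
  {"angular": [0, 0, -0.1235], "slide": [-0.002, -0.047, 0], "claw": 1},
  {"angular": [0, 0, -0.1235], "slide": [-0.005, -0.047, 0], "claw": 1},
  {"angular": [0, 0, -0.1235], "slide": [-0.01, -0.046, 0], "claw": 1},
  {"angular": [0, 0, -0.1235], "slide": [-0.013, -0.045, 0], "claw": 1},
  {"angular": [0, 0, -0.1235], "slide": [-0.017, -0.044, 0], "claw": 1},
  {"angular": [0, 0, -0.1235], "slide": [-0.02, -0.042, 0], "claw": 1},
  {"angular": [0, 0, -0.1235], "slide": [-0.024, -0.041, 0], "claw": 1},
  {"angular": [0, 0, -0.1235], "slide": [-0.027, -0.039, 0], "claw": 1},
])

```text
clock: 3.1
tool_pos: [0.4611, -0.3572, 0.253]
eef_rot: [-0.0, 0.998, -0.055, -0.0]
contact_force: [0.8, -0.0, -1.6]
gripper_width: 0.0853
gripper_force: 0.0
```

step_arm([
  {"angular": [0, 0, 0], "slide": [0.001, 0.001, -0.05], "claw": 1},
  {"angular": [0, 0, 0], "slide": [0, 0, -0.05], "claw": 1},
  {"angular": [0, 0, 0], "slide": [0, 0, -0.01], "claw": 1},
  {"angular": [0, 0, 0], "slide": [0, 0, 0], "claw": 1},
])

```text
clock: 3.6
tool_pos: [0.4631, -0.3553, 0.1441]
eef_rot: [0.0, 0.999, -0.053, 0.0]
contact_force: [0.3, -0.5, 0.9]
gripper_width: 0.0856
gripper_force: 0.0
```

```bash
python3 - <<'E'
from h import *
t=snap('top','top1');s=snap('scene','scene1')
o=manip.get_obs();print(o["tool_pos"],o["eef_rot"],manip.finger_overhang)
im=np.hstack([cv2.resize(t["frame"][195:295,390:490,::-1],(400,400),interpolation=2),cv2.resize(s["frame"][230:330,385:485,::-1],(400,400),interpolation=2)])
cv2.imwrite('pics/c2.png',im)
print(proj(t,[[.462,-.3555,.098]]),proj(s,[[.462,-.3555,.098]]))
E
```

```text
[ 0.46346986 -0.35552621  0.14500345] [ 6.06469716e-04  9.98593624e-01 -5.30063182e-02  8.58405899e-04] 0.022
[[441.05329813 250.72105398]] [[434.73170533 277.96171128]]
```

View pics/c2.png

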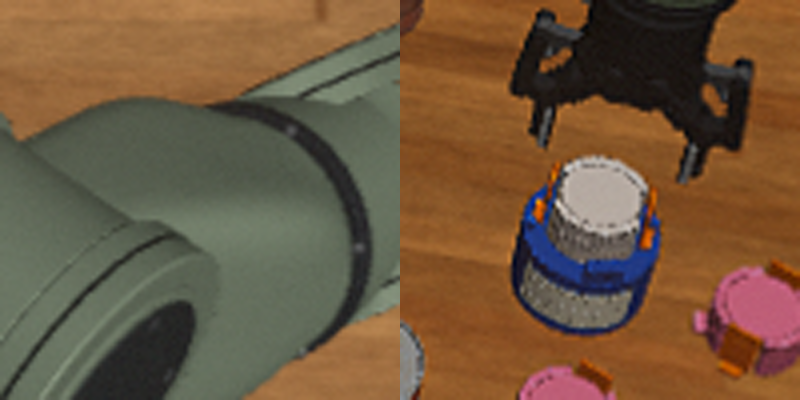

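```bash
python3 - <<'E'
from h import *
s=load('scene1');np.set_printoptions(precision=4,suppress=True)
d=np.array([.1059,.9944,0])*.0427;c=np.array([.4635,-.3555,0])
for z in(.123,.130,.136):print(z,proj(s,[c+d+[0,0,z],c-d+[0,0,z]]).ravel())
L=(420.9,265.8);R=(455.9,275.2)
for z in(.123,.130,.136):
  a,b=onz(s,L,z),onz(s,R,z);print(z,(a+b)/2,np.linalg.norm(a-b))
E
```

```text
0.123 [420.5236 267.3884 452.5247 275.7099]
0.13 [420.9375 265.6725 453.059  274.0048]
0.136 [421.2944 264.1919 453.52   272.5333]
0.123 [ 0.4683 -0.36    0.123 ] 0.09372614902186173
0.13 [ 0.4621 -0.3592  0.13  ] 0.09312671350731132
0.136 [ 0.4567 -0.3585  0.136 ] 0.09261291163769665
```

step_arm([
  {"angular": [0, 0, 0], "slide": [-0.001, 0, -0.02], "claw": 1},
  {"angular": [0, 0, 0], "slide": [0, 0, -0.016], "claw": 1},
  {"angular": [0, 0, 0], "slide": [0, 0, -0.01], "claw": 1},
  {"angular": [0, 0, 0], "slide": [0, 0, 0], "claw": 1},
], force=22)

```text
clock: 4.2
tool_pos: [0.4619, -0.355, 0.0971]
eef_rot: [-0.0, 0.999, -0.053, -0.0]
contact_force: [-0.5, 0.7, 0.1]
gripper_width: 0.0853
gripper_force: 0.0
```

step_arm([
  {"angular": [0, 0, 0], "slide": [0, 0, 0], "claw": -1},
  {"angular": [0, 0, 0], "slide": [0, 0, 0], "claw": -1},
  {"angular": [0, 0, 0], "slide": [0, 0, 0], "claw": -1},
  {"angular": [0, 0, 0], "slide": [0, 0, 0], "claw": -1},
  {"angular": [0, 0, 0], "slide": [0, 0, 0], "claw": -1},
  {"angular": [0, 0, 0], "slide": [0, 0, 0], "claw": -1},
])

```text
clock: 4.95
tool_pos: [0.4623, -0.3553, 0.0984]
eef_rot: [0.0, 0.999, -0.053, 0.001]
contact_force: [-1.8, 1.8, 11.9]
gripper_width: 0.0577
gripper_force: 21.1
```

step_arm([
  {"angular": [0, 0, 0], "slide": [0, 0, 0.001], "claw": -1},
  {"angular": [0, 0, 0.08], "slide": [0, 0, 0], "claw": -1},
  {"angular": [0, 0, 0.08], "slide": [0, 0, 0], "claw": -1},
  {"angular": [0, 0, 0.08], "slide": [0, 0, 0], "claw": -1},
])

```text
clock: 5.45
tool_pos: [0.4623, -0.3551, 0.0987]
eef_rot: [0.0, 0.998, 0.068, 0.0]
contact_force: [-1.1, -0.5, 0.9]
gripper_width: 0.0576
gripper_force: 24.6
```

step_arm([
  {"angular": [0, 0, 0.09], "slide": [0, 0, 0], "claw": -1},
  {"angular": [0, 0, 0.09], "slide": [0, 0, 0], "claw": -1},
  {"angular": [0, 0, 0.09], "slide": [0, 0, 0], "claw": -1},
  {"angular": [0, 0, 0.09], "slide": [0, 0, 0], "claw": -1},
  {"angular": [0, 0, 0.09], "slide": [0, 0, 0], "claw": -1},
  {"angular": [0, 0, 0.09], "slide": [0, 0, 0], "claw": -1},
  {"angular": [0, 0, 0.09], "slide": [0, 0, 0], "claw": -1},
  {"angular": [0, 0, 0], "slide": [0, 0, 0], "claw": -1},
])

```text
clock: 6.45
tool_pos: [0.4622, -0.355, 0.0987]
eef_rot: [0.0, 0.928, 0.373, 0.0]
contact_force: [0.9, 2.7, 5.1]
gripper_width: 0.0576
gripper_force: 25.7
```

```bash
python3 - <<'E'
from h import *
s=snap('scene','scene2')
o=manip.get_obs();print(o["tool_pos"],o["eef_rot"],o["wrist_torque"],o["contact_force"])
cv2.imwrite('pics/c3.png',cv2.resize(s["frame"][240:320,390:490,::-1],(600,480),interpolation=2))
E
```

```text
[ 0.46223304 -0.35496503  0.09868063] [7.05759187e-05 9.28293939e-01 3.71847119e-01 2.79308016e-04] [ 0.63738735 -0.22280069  0.09014271] [0.87318892 3.31005873 7.23846345]
```

View pics/c3.png

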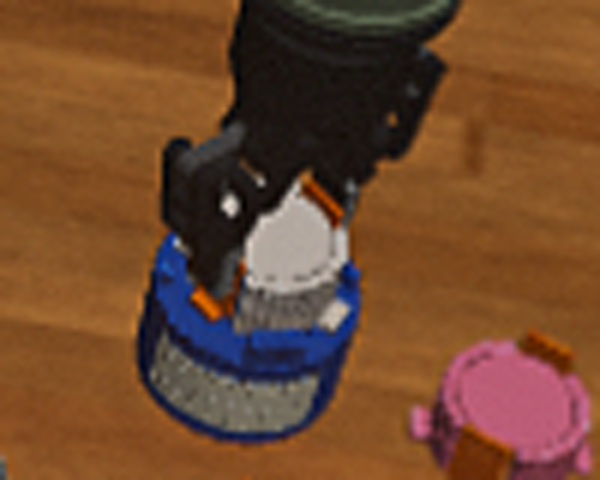

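The cap and its orange tabs have turned with the gripper: the white lug is clear at crop (330,315) and the foot is at (207,303). Next I lift.

step_arm([
  {"angular": [0, 0, 0], "slide": [0, 0, 0.008], "claw": -1},
  {"angular": [0, 0, 0], "slide": [0, 0, 0.015], "claw": -1},
  {"angular": [0, 0, 0], "slide": [0, 0, 0.02], "claw": -1},
  {"angular": [0, 0, 0], "slide": [0, 0, 0.03], "claw": -1},
  {"angular": [0, 0, 0], "slide": [0, 0, 0.04], "claw": -1},
  {"angular": [0, 0, 0], "slide": [0, 0, 0.03], "claw": -1},
])

```text
clock: 7.25
tool_pos: [0.4617, -0.3554, 0.244]
eef_rot: [0.001, 0.928, 0.372, 0.0]
contact_force: [0.4, -0.3, -1.3]
gripper_width: 0.0581
gripper_force: 25.1
```

```bash
python3 - <<'E'
from h import *
s=snap('scene','scene3')
o=manip.get_obs();print(o["tool_pos"],o["contact_force"])
cv2.imwrite('pics/c4.png',cv2.resize(s["frame"][200:320,390:490,::-1],(500,600),interpolation=2))
a0=np.arctan2(-.355,.462);a=np.linspace(a0,np.arctan2(.326,.497),19);r=np.linspace(.5828,.5944,19)
P=np.c_[r*np.cos(a),r*np.sin(a)].round(3);P[0]=o["tool_pos"][:2].round(3);print(np.diff(P,axis=0).round(3).tolist())
# gap-free check of coaster in scene: edge ellipse
g=s["frame"].max(2);print(proj(s,[[.497,.3265,.006],[.432,.3265,.006],[.497,.2615,.006]]).round(1).tolist())
E
```

```text
[ 0.46235027 -0.35615886  0.24721438] [-0.17553486 -0.66805461  3.97547683]
[[0.024, 0.033], [0.022, 0.034], [0.019, 0.035], [0.016, 0.037], [0.015, 0.037], [0.011, 0.039], [0.009, 0.039], [0.007, 0.04], [0.003, 0.04], [0.001, 0.04], [-0.002, 0.041], [-0.005, 0.04], [-0.007, 0.04], [-0.011, 0.039], [-0.013, 0.039], [-0.015, 0.037], [-0.018, 0.037], [-0.021, 0.035]]
[[202.3, 247.4], [194.3, 263.4], [222.8, 251.2]]
```

View pics/c4.png

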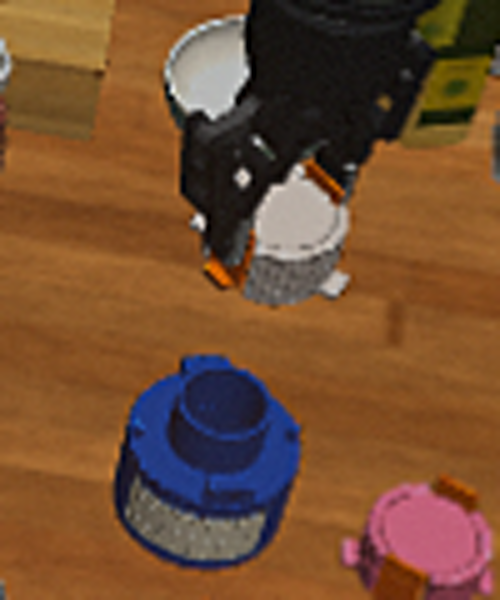

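The cap is held level above the open tub, with the tub mouth at crop (225,405). Next I carry it to the coaster.

step_arm([
  {"angular": [0, 0, 0], "slide": [0.024, 0.033, 0], "claw": -1},
  {"angular": [0, 0, 0], "slide": [0.022, 0.034, 0], "claw": -1},
  {"angular": [0, 0, 0], "slide": [0.019, 0.035, 0], "claw": -1},
  {"angular": [0, 0, 0], "slide": [0.016, 0.037, 0], "claw": -1},
  {"angular": [0, 0, 0], "slide": [0.015, 0.037, 0], "claw": -1},
  {"angular": [0, 0, 0], "slide": [0.011, 0.039, 0], "claw": -1},
  {"angular": [0, 0, 0], "slide": [0.009, 0.039, 0], "claw": -1},
  {"angular": [0, 0, 0], "slide": [0.007, 0.04, 0], "claw": -1},
])

```text
clock: 8.3
tool_pos: [0.5851, -0.0601, 0.2422]
eef_rot: [0.0, 0.928, 0.372, 0.0]
contact_force: [0.2, 0.9, -0.9]
gripper_width: 0.0575
gripper_force: 25.2
```

step_arm([
  {"angular": [0, 0, 0], "slide": [0.003, 0.04, 0], "claw": -1},
  {"angular": [0, 0, 0], "slide": [0.001, 0.04, 0], "claw": -1},
  {"angular": [0, 0, 0], "slide": [-0.002, 0.041, 0], "claw": -1},
  {"angular": [0, 0, 0], "slide": [-0.005, 0.04, 0], "claw": -1},
  {"angular": [0, 0, 0], "slide": [-0.007, 0.04, 0], "claw": -1},
  {"angular": [0, 0, 0], "slide": [-0.011, 0.039, 0], "claw": -1},
  {"angular": [0, 0, 0], "slide": [-0.013, 0.039, 0], "claw": -1},
  {"angular": [0, 0, 0], "slide": [-0.015, 0.037, 0], "claw": -1},
])

```text
clock: 9.3
tool_pos: [0.5355, 0.2559, 0.2421]
eef_rot: [0.0, 0.928, 0.372, 0.0]
contact_force: [0.2, 1.2, -1.6]
gripper_width: 0.0578
gripper_force: 25.2
```

step_arm([
  {"angular": [0, 0, 0], "slide": [-0.018, 0.037, 0], "claw": -1},
  {"angular": [0, 0, 0], "slide": [-0.021, 0.035, 0], "claw": -1},
  {"angular": [0, 0, 0], "slide": [0, 0, -0.05], "claw": -1},
  {"angular": [0, 0, 0], "slide": [0, 0, -0.06], "claw": -1},
  {"angular": [0, 0, 0], "slide": [0, 0, -0.06], "claw": -1},
  {"angular": [0, 0, 0], "slide": [0, 0, 0], "claw": -1},
])

```text
clock: 10.05
tool_pos: [0.4958, 0.3259, 0.0693]
eef_rot: [0.001, 0.928, 0.372, -0.003]
contact_force: [0.8, 0.4, 0.6]
gripper_width: 0.0575
gripper_force: 25.4
```

step_arm([
  {"angular": [0, 0, 0], "slide": [0.001, 0, -0.015], "claw": -1},
  {"angular": [0, 0, 0], "slide": [0, 0, -0.01], "claw": -1},
  {"angular": [0, 0, 0], "slide": [0, 0, 0], "claw": -1},
])

```text
clock: 10.42
tool_pos: [0.4981, 0.327, 0.0466]
eef_rot: [-0.0, 0.928, 0.373, 0.0]
contact_force: [0.3, -0.7, -0.7]
gripper_width: 0.0575
gripper_force: 25.4
```

step_arm([
  {"angular": [0, 0, 0], "slide": [0, 0, -0.002], "claw": -1},
  {"angular": [0, 0, 0], "slide": [0, 0, 0], "claw": -1},
])

```text
clock: 10.68
tool_pos: [0.4981, 0.3271, 0.0446]
eef_rot: [-0.0, 0.928, 0.373, 0.0]
contact_force: [-0.0, 0.8, -1.1]
gripper_width: 0.0575
gripper_force: 25.4
```

step_arm([
  {"angular": [0, 0, 0], "slide": [0, 0, -0.002], "claw": -1},
  {"angular": [0, 0, 0], "slide": [0, 0, 0], "claw": -1},
])

```text
clock: 10.92
tool_pos: [0.498, 0.3269, 0.0422]
eef_rot: [-0.0, 0.928, 0.373, -0.0]
contact_force: [0.3, -0.5, -1.1]
gripper_width: 0.0576
gripper_force: 25.4
```

step_arm([
  {"angular": [0, 0, 0], "slide": [0, 0, -0.001], "claw": -1},
  {"angular": [0, 0, 0], "slide": [0, 0, 0], "claw": -1},
])

```text
clock: 11.18
tool_pos: [0.4981, 0.327, 0.0417]
eef_rot: [-0.0, 0.928, 0.373, 0.0]
contact_force: [-3.7, -1.2, 9.4]
gripper_width: 0.0574
gripper_force: 28.4
```

step_arm([
  {"angular": [0, 0, 0], "slide": [0, 0, 0], "claw": 0.4},
  {"angular": [0, 0, 0], "slide": [0, 0, 0], "claw": 0.7},
  {"angular": [0, 0, 0], "slide": [0, 0, 0], "claw": 1},
  {"angular": [0, 0, 0], "slide": [0, 0, 0], "claw": 1},
  {"angular": [0, 0, 0], "slide": [0, 0, 0], "claw": 1},
])

```text
clock: 11.8
tool_pos: [0.498, 0.327, 0.0413]
eef_rot: [-0.0, 0.928, 0.373, -0.0]
contact_force: [-0.2, 0.2, 0.0]
gripper_width: 0.0856
gripper_force: 0.0
```

step_arm([
  {"angular": [0, 0, 0], "slide": [0, 0, 0.02], "claw": 1},
  {"angular": [0, 0, 0], "slide": [0, 0, 0.05], "claw": 1},
  {"angular": [0, 0, 0], "slide": [0, 0, 0.05], "claw": 1},
  {"angular": [0, 0, -0.15], "slide": [0.006, -0.035, 0.03], "claw": 1},
  {"angular": [0, 0, -0.15], "slide": [0.006, -0.045, 0], "claw": 1},
  {"angular": [0, 0, -0.15], "slide": [0.006, -0.045, 0], "claw": 1},
  {"angular": [0, 0, -0.15], "slide": [0.006, -0.045, 0], "claw": 1},
  {"angular": [0, 0, -0.15], "slide": [0.006, -0.045, 0], "claw": 1},
])

```text
clock: 12.8
tool_pos: [0.5281, 0.1106, 0.1927]
eef_rot: [-0.0, 1.0, 0.004, 0.001]
contact_force: [0.3, 0.5, -0.1]
gripper_width: 0.0852
gripper_force: 0.0
```

```bash
python3 - <<'E'
from h import *
np.set_printoptions(precision=4,suppress=True)
t=snap('top','top4');s=snap('scene','scene4')
o=manip.get_obs();print(o["tool_pos"],o["eef_rot"],o["gripper_width"])
im=np.hstack([cv2.resize(t["frame"][200:280,135:215,::-1],(400,400),interpolation=2),cv2.resize(s["frame"][205:285,165:245,::-1],(400,400),interpolation=2)])
cv2.imwrite('pics/c5.png',im)
E
```

```text
[0.5286 0.1073 0.193 ] [0.0007 1.     0.0018 0.0009] 0.08538459194546334
```

View pics/c5.png

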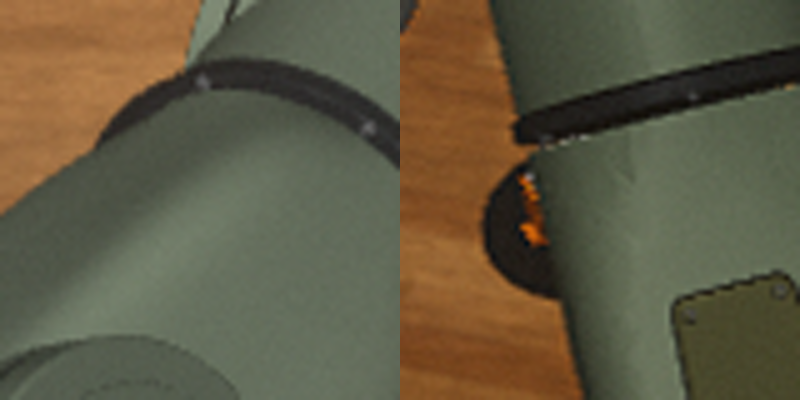

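step_arm([
  {"angular": [0, 0, -0.15], "slide": [0.009, -0.045, 0], "claw": 0.05},
  {"angular": [0, 0, -0.15], "slide": [0.0095, -0.045, 0], "claw": 0.05},
  {"angular": [0, 0, -0.155], "slide": [0, -0.009, -0.04], "claw": 0.05},
  {"angular": [0, 0, 0], "slide": [0, 0, -0.05], "claw": 0.05},
  {"angular": [0, 0, 0], "slide": [0, 0, -0.03], "claw": 0.05},
  {"angular": [0, 0, 0], "slide": [0, 0, 0], "claw": 0.05},
])

```text
clock: 13.65
tool_pos: [0.5461, 0.0132, 0.071]
eef_rot: [-0.0, 0.976, -0.219, -0.001]
contact_force: [-0.3, 0.4, 0.9]
gripper_width: 0.0447
gripper_force: 0.0
```

```bash
python3 - <<'E'
from h import *
np.set_printoptions(precision=4,suppress=True)
s=snap('scene','scene5');t=snap('top','top5')
o=manip.get_obs();print(o["tool_pos"],o["eef_rot"],o["gripper_width"])
print(proj(s,[o["tool_pos"]]))
im=np.hstack([cv2.resize(s["frame"][205:285,265:345,::-1],(400,400),interpolation=2),cv2.resize(s["frame"][205:285,165:245,::-1],(400,400),interpolation=2)])
cv2.imwrite('pics/c6.png',im)
E
```

```text
[0.5471 0.0131 0.0729] [-0.0003  0.9758 -0.2186  0.0007] 0.04487531576073981
[[307.6433 238.2175]]
```

View pics/c6.png

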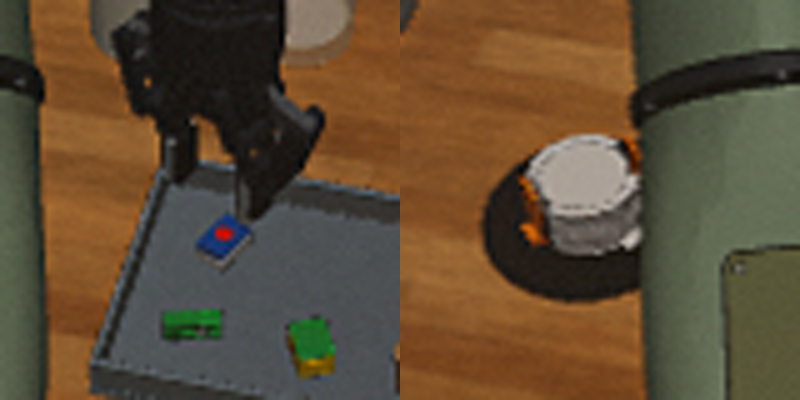

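The cap stands upright on the coaster (scene about 202,241). The open fingers are above the tablet, with tips near scene (300.3,240.7) and (314.7,247.7).

```bash
python3 - <<'E'
from h import *
np.set_printoptions(precision=4,suppress=True)
s=load('scene5')
for z in(.045,.05,.055,.06):
  d=np.array([.427,.904,0])*.027;c=np.array([.5471,.0131,z]);print(z,proj(s,[c,c+d,c-d]).ravel())
print(onz(s,(201.6,240.6),.041))
E
```

```text
0.045 [307.6161 244.75   300.4754 240.5281 314.8566 249.0307]
0.05 [307.6223 243.5905 300.4652 239.3669 314.8797 247.8731]
0.055 [307.6285 242.4256 300.4549 238.2004 314.9029 246.71  ]
0.06 [307.6348 241.2553 300.4446 237.0285 314.9261 245.5415]
[0.4933 0.3221 0.041 ]
```

step_arm([
  {"angular": [0, 0, 0], "slide": [0, -0.0045, -0.02], "claw": 0.05},
  {"angular": [0, 0, 0], "slide": [0, 0, -0.017], "claw": 0.05},
  {"angular": [0, 0, 0], "slide": [0, 0, 0], "claw": 0.05},
], force=25)

```text
clock: 14.12
tool_pos: [0.5464, 0.0087, 0.0342]
eef_rot: [-0.0, 0.976, -0.219, -0.0]
contact_force: [-0.0, 0.4, 0.2]
gripper_width: 0.0448
gripper_force: 0.0
```

step_arm([
  {"angular": [0, 0, 0], "slide": [0, 0, 0], "claw": -1},
  {"angular": [0, 0, 0], "slide": [0, 0, 0], "claw": -1},
  {"angular": [0, 0, 0], "slide": [0, 0, 0], "claw": -1},
  {"angular": [0, 0, 0], "slide": [0, 0, 0], "claw": -1},
  {"angular": [0, 0, 0], "slide": [0, 0, 0], "claw": -1},
])

```text
clock: 14.75
tool_pos: [0.5469, 0.0086, 0.0351]
eef_rot: [-0.0, 0.976, -0.219, 0.001]
contact_force: [-0.4, -0.4, 6.5]
gripper_width: 0.0188
gripper_force: 24.8
```

step_arm([
  {"angular": [0, 0, 0], "slide": [0, 0, 0.03], "claw": -1},
  {"angular": [0, 0, 0], "slide": [0, 0, 0.05], "claw": -1},
  {"angular": [0, 0, 0], "slide": [0, 0, 0.06], "claw": -1},
  {"angular": [0, 0, 0], "slide": [-0.005, -0.03, 0], "claw": -1},
  {"angular": [0, 0, 0], "slide": [-0.01, -0.045, 0], "claw": -1},
  {"angular": [0, 0, 0], "slide": [-0.01, -0.045, 0], "claw": -1},
  {"angular": [0, 0, 0], "slide": [-0.01, -0.045, 0], "claw": -1},
  {"angular": [0, 0, 0], "slide": [-0.01, -0.045, 0], "claw": -1},
])

```text
clock: 15.75
tool_pos: [0.5011, -0.2029, 0.1749]
eef_rot: [-0.0, 0.976, -0.219, 0.0]
contact_force: [1.1, -0.6, -0.5]
gripper_width: 0.019
gripper_force: 24.7
```

step_arm([
  {"angular": [0, 0, 0], "slide": [-0.01, -0.045, 0], "claw": -1},
  {"angular": [0, 0, 0], "slide": [-0.01, -0.045, 0], "claw": -1},
  {"angular": [0, 0, 0], "slide": [-0.01, -0.04, 0], "claw": -1},
  {"angular": [0, 0, 0], "slide": [-0.01, -0.0235, 0], "claw": -1},
  {"angular": [0, 0, 0], "slide": [0, 0, 0], "claw": -1},
  {"angular": [0, 0, 0], "slide": [0, 0, 0], "claw": -1},
])

```text
clock: 16.5
tool_pos: [0.4618, -0.3544, 0.1745]
eef_rot: [-0.0, 0.976, -0.219, 0.0]
contact_force: [-0.1, 0.7, -0.6]
gripper_width: 0.0193
gripper_force: 24.7
```

```bash
python3 - <<'E'
from h import *
np.set_printoptions(precision=4,suppress=True)
s=snap('scene','scene6')
o=manip.get_obs();print(o["tool_pos"],o["eef_rot"],o["gripper_width"],o["gripper_force"])
cv2.imwrite('pics/c7.png',cv2.resize(s["frame"][230:320,390:480,::-1],(500,500),interpolation=2))
c3=load('scene3'); print(proj(s,[[.462,-.355,.092],[.462,-.355,.145]]))
E
```

```text
[ 0.462  -0.3542  0.1745] [-0.0003  0.9759 -0.2183  0.0001] 0.019066926597155 24.703934490680695
[[434.1512 279.3476]
 [437.7043 266.501 ]]
```

View pics/c7.png

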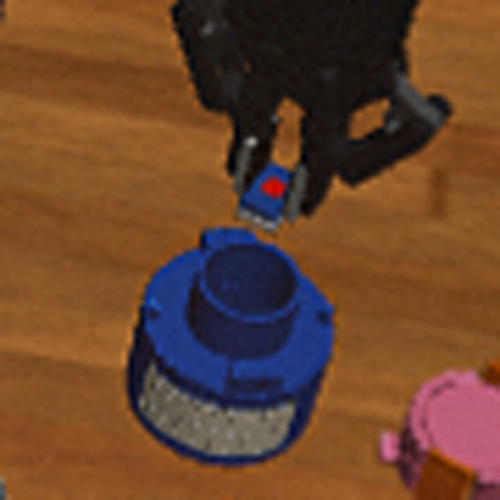

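The tablet is held level (red dot at crop 272,187) and lines up with the tub mouth (crop 249,280). Next I lower it and release.

step_arm([
  {"angular": [0, 0, 0], "slide": [0, -0.001, -0.03], "claw": -1},
  {"angular": [0, 0, 0], "slide": [0, 0, -0.025], "claw": -1},
  {"angular": [0, 0, 0], "slide": [0, 0, 0], "claw": -1},
  {"angular": [0, 0, 0], "slide": [0, 0, 0], "claw": 0},
  {"angular": [0, 0, 0], "slide": [0, 0, 0], "claw": 0},
  {"angular": [0, 0, 0], "slide": [0, 0, 0], "claw": 0},
  {"angular": [0, 0, 0], "slide": [0, 0, 0], "claw": 0},
])

```text
clock: 17.42
tool_pos: [0.4616, -0.3561, 0.1195]
eef_rot: [0.0, 0.976, -0.219, 0.0]
contact_force: [0.4, -1.0, -0.3]
gripper_width: 0.0425
gripper_force: 0.0
```

step_arm([
  {"angular": [0, 0, 0], "slide": [0, 0, 0.05], "claw": 0},
  {"angular": [0, 0, 0], "slide": [0, 0, 0.06], "claw": 0},
  {"angular": [0, 0, 0], "slide": [0.02, 0.05, 0.03], "claw": 0},
  {"angular": [0, 0, 0], "slide": [0.02, 0.05, 0], "claw": 0},
  {"angular": [0, 0, 0], "slide": [0.02, 0.05, 0], "claw": 0},
  {"angular": [0, 0, 0], "slide": [0.01, 0.05, 0], "claw": 0},
  {"angular": [0, 0, 0], "slide": [0, 0, 0], "claw": 0},
])

```text
clock: 18.3
tool_pos: [0.5324, -0.1522, 0.259]
eef_rot: [-0.001, 0.976, -0.216, -0.0]
contact_force: [0.8, -0.4, -0.9]
gripper_width: 0.0431
gripper_force: 0.0
```

```bash
python3 - <<'E'
from h import *
s=snap('scene','scene7');t=snap('top','top7')
o=manip.get_obs();print(o["clock"],o["tool_pos"],o["contact_force"],o["gripper_width"])
r=lambda c,x,y:cv2.resize(c["frame"][y:y+80,x:x+80,::-1],(300,300),interpolation=2)
cv2.imwrite('pics/c8.png',np.vstack([np.hstack([r(s,395,240),r(t,400,210)]),np.hstack([r(s,165,205),r(t,135,200)])]))
E
```

```text
18.4 [ 0.531456   -0.15603078  0.25942134] [-0.49329472 -1.21494003 -0.12470536] 0.0428491299303432
```

View pics/c8.png

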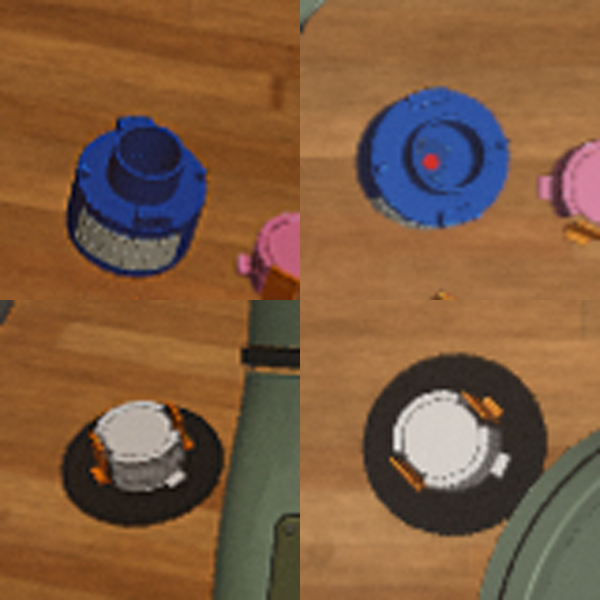

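The tablet's red dot shows inside the tub (crop 431,162), and the cap stands upright in the middle of the coaster.

```bash
python3 -c "
from plant import manip
print(manip.sign_off())"
```

```text
the job is handed in; nothing more can be done
None
```

I opened the tub, stood the cap upright on the larger coaster and dropped the tablet into the tub; the job was handed in at about 18 s of the 61 s allowed, and no verdict came back.

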